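Zero the filter photometer

TASK

Get the bench photometer ready and zero it with gentle fingertip pushes, without pinching, lifting or shoving anything: push the finger tab of its round filter selector until it clicks in at the three-dot mark, and push the sliding light cover fully home over the cuvette well. Only when both are set, press the oblong zero key at the front right fully down and finish while still holding it down. Leave the photometer and the bottle, pots and forceps beside it where they stand.

Things in the scene. Friction and masses are not known exactly. Their poses are not given: they have to be found in the camera images.
- photometer: loose white instrument on rubber feet, 2.2 kg, 200 (x) by 260 (y) by 58 mm high to its flat top deck. Origin: centre of its underside; x to its back, y left, z up; its front (-x) faces the robot. On the deck: round selector on the left half, light cover and cuvette well on the right, zero key in front of the cover, flat display (5 mm high) at the back edge. It slides at a push over about 10 N.
- selector (a joint): angle of the filter selector, growing clockwise seen from above; it turns endlessly. Six click positions 60 degrees (1.047 rad) apart, marked on the deck by one to six black dots, rising clockwise. 0 (and every full turn, 6.283) = tab at one dot, straight to the photometer's front (-x); 2.094 (plus or minus full turns) = tab at three dots, back left.
- tab (a point): the selector's one finger tab: an upright aluminium fin on the disc, 30 mm long along the radius (16 to 46 mm from the axis), 7 mm thick, from 7 to 27 mm above the deck, with flat sides; its outer end is the pointer. This point is in it, 38 mm from the axis, 17 mm above the deck.
- pointer_tip (a point): end of the pointer at the foot of the tab, 50 mm from the selector's axis, 7 mm above the deck
- selector_axis (a point): on the axis of the selector, a black disc 84 mm across lying on the deck; the point is at its top face, 7 mm above the deck (hub: 32 mm across, 16 mm above the deck). Turning it out of a click takes about 0.1 N m (2 to 3 N at the tab); once past half way, within about 25 degrees of the next click, it jumps into it by itself, ahead of the finger, and stays.
- three_dots (a point): where the pointer tip stands when the selector is clicked in at the three-dot mark (50 mm from the axis, 7 mm above the deck; the dots are 10 mm farther out)
- cover (a joint): travel of the black sliding light cover towards the photometer's back: 0 fully open, 0.045 m fully shut against its stop over the cuvette well. Slides along the photometer's +x with about 1.2 N friction and stays where it is left.
- cover_rib (a point): middle of the top edge of the cover's upright finger rib: 34 mm wide across the slide (y), 6 mm thick (x), 15 mm above the cover plate; its top edge is 27 mm above the deck. The plate runs from 11 mm in front of this point to 35 mm behind it, its top 12 mm above the deck, between guide rails 12.5 mm high, 45 mm apart.
- zero_key (a joint): travel of the zero key: 0 = up, 0.005 m = fully down on its stop. Sprung: about 1.4 N to start, 3.6 N fully down; it comes up again when let go.
- key_top (a point): centre of the top of the oblong zero key, 24 mm (x) by 36 mm (y), light disc in its middle; it stands 9 mm above the deck when up
- brown_dropper: brown glass dropper bottle with black teat, 38 mm across, 124 mm high, loose; origin at the centre of its foot; leave it alone
- sample_cup: white screw-cap sample cup, 48 mm across, 60 mm high, loose; origin at the centre of its foot; leave it alone
- lidded_pot: pale screw-cap sample pot, 46 mm across, 66 mm high, loose; origin at the centre of its foot; leave it alone
- forceps: steel forceps lying flat, 131 mm long, 9 mm high, loose; origin under its middle; leave it alone

How it is judged:
By the outcome, as a careful person would: the job done as asked, in the order asked, and still so for the second after the job is handed in, while the arm keeps its last pose, push and grip.
It also fails if it takes over 62 s, if anything falls off the work surface, if the arm or the gripper's body presses on something with over 40 N, if the wrist force passes 120 N, or if a joint passes its speed limit or range.

ROBOT

A 6-joint arm with a two-finger parallel gripper is mounted at the origin on a cart in front of the work surface, level with it; the furniture and walls round the work are solid. World frame = base frame: x ahead of the robot, y to its left, z up, the work surface at z = 0. Lengths are in m, angles in rad, forces in N, time in s.
With the tool pointing down it reaches from about 0.225 to 0.725 m from the base axis. Payload 3.1 kg.
Tool frame: the origin (TCP) lies midway between the tips of the shut fingers; the grasp point (between the pads) lies 19 mm behind it; z points along the fingers, y is the direction in which the jaws open and shut (so a half turn about z gives the same grasp; the last joint's range is limited). The gripper opens to 85 mm and grips with 20 to 120 N. Pads are 22 mm wide; open, the fingers measure 114 mm over their backs; the gripper's body (76 mm by 85 mm) begins 54 mm behind the grasp point. The pads swing forward as they close: fully open they stand 13 mm farther back than shut.
Start: joints at [1.004, 0.048, 0.099, 1.622, 0, 1.443], TCP at [0.223, 0.475, 0.231] pointing down, gripper open.
Joint ranges: [-2.91, 2.91], [-0.99, 1.94], [-1.21, 1.42], [-2.12, 2.29], [-1.49, 1.47], [-3.14, 3.14]. Speed limits (rad/s): [2.79, 2.79, 3.14, 3.14, 3.14, 3.14].

INTERFACE

Orientations are given as a 3x3 rotation matrix whose columns are the frame's x, y, z axes.
In Python, from bench import ctrl gives the robot as it stands.
- The arm moves only by the tool carry_out, never from a script. Its argument "rows" is text: rows parted by semicolons, each of 4 numbers parted by spaces: the shift along the tool's x, y, z in cm, then the turn about the tool's z in rad. A call has 1 to 8 rows; each row is the pose to reach, as a shift and turn from the pose measured when the call began, along the tool's axes at that moment; what a row does not reach only later rows make up. A row lasts 1/10 s, in which the tool goes at most 50 mm and 8.59 degrees, less where a joint would pass 70% of its speed; a pose out of reach is approached as far as the arm can. A call with a gripper value outside its range is refused whole. "hand" is the finger opening in cm, from 0 to 8.54, set as the call begins (left out, the last holds). The fingers move at their own pace and stop on an object; "newtons" is the grip in N (left out, the last holds). Time passes only in rows, so rows that repeat a pose let the fingers close. It gives the time, the measured TCP pose, the force and the opening at its end, in the units of the state.
- ctrl.sense(): the state, without advancing time (a new reading comes with each control period).
- ctrl.get_image(name): name is "scene" or "side" or "wrist"; returns (picture, depth): 480x640x3 uint8, red, green, blue; 480x640 float32, m along the optical axis (not along the pixel's ray), 0 where there is no reading.
- ctrl.camera_info(name): a dict with "mtx" (3x3 intrinsics, pixels), "k1" (the pictures are not rectified: a ray, as slopes to the right and down, at radius r is drawn at 1 + k1 r^2 times it, then the intrinsics apply), "R" (3x3) and "t" (3): a world point X has camera coordinates R X + t; the wrist camera has in their place "T_tool_cam" (4x4, takes a point from camera to tool coordinates, whose origin is the TCP and whose axes are the flange's). Camera axes: x right, y down, z forward; pixel columns grow to the right and rows downward; lengths in m; the calibration is good to about 2 mm. A picture is of the moment at which its call begins: read the wrist's pose just before it. camera_info takes no time and is no camera call.
- ctrl.job_done(): hands the job in, once; it reports no verdict.
Trained networks look in the newest picture that a camera, given by its name, has taken for a name from the list of things; names that differ only in an ending like _2 or _b are one class to them, and where a whole thing is asked for, a point or a joint stands for the part that bears it (a point fixed in the world has none). Each returns a list of dicts, best first, with "confidence" (0 to 1); they miss things now and then, are a little off and sometimes report something else, mostly with a low value. They report only what shows in the picture. A call takes as long as a camera call.
- ctrl.boxes_of(camera, target): "extent" ([left, top, right, bottom] in pixels, round what is visible of it).
- ctrl.place_of(camera, target): "position" ([column, row] in pixels: a listed point, or the origin of a listed thing).
The state is a dict: "t": time; "qpos": joint angles; "dq": joint speeds; "effort": joint torques, N m; "tool_pos": TCP position; "tcp_rot": TCP orientation; "force": force on the tool from outside, world axes, zero at the start; "ft_torque": the same for the moment, N m; "width": opening from 0.0 (shut) to 1.0 (fully open).
Only numpy, scipy, OpenCV 4.12 (cv2) and the standard library are available. Lean on these libraries where they do the work, as an engineer would, in place of code of your own. Each camera call takes 0.05 s, during which the arm holds its last target.

## Working session

There is one attempt and no reset: what is moved stays moved. The work goes in short steps, Python scripts to look and compute and a tool call to move; the robot and the scene stay as the last step left them, time stands still between calls to the robot, and variables do not carry over. Pictures are saved under pics/ and viewed, and the job is handed in when it is done.

Besides the shell and the picture viewer there is one more tool, called after "Call:" as name(argument=value, ...) on one line, values as JSON. carry_out: Moves the arm, as the interface text tells. Its arguments: {"type":"object","properties":{"rows":{"type":"string"},"hand":{"type":"number"},"newtons":{"type":"number"}},"required":["rows"]}

```bash
ls; mkdir -p pics
cat > h.py <<'E'
import numpy as np, cv2
from bench import ctrl
def save(n,f):
    im,d=ctrl.get_image(n); cv2.imwrite('pics/'+f,im[:,:,::-1]); np.save('pics/'+f+'.npy',d); return im,d
def ray(n,px):
    c=ctrl.camera_info(n); K=np.array(c['mtx']); k=c['k1']
    p=cv2.undistortPoints(np.array([[px]],float),K,np.array([k,0,0,0,0.]))[0,0]
    return np.array([p[0],p[1],1.])
def cam(n,s=None):
    c=ctrl.camera_info(n)
    if 'R' in c: 
        R=np.array(c['R']);t=np.array(c['t']); return R.T,-R.T@t
    s=s or ctrl.sense(); T=np.array(c['T_tool_cam']); Rt=np.array(s['tcp_rot']); 
    return Rt@T[:3,:3], Rt@T[:3,3]+np.array(s['tool_pos'])
def at_z(n,px,z,s=None):
    R,o=cam(n,s); d=R@ray(n,px); return o+d*(z-o[2])/d[2]
def at_d(n,px,dep,s=None):
    R,o=cam(n,s); return o+R@ray(n,px)*dep
def proj(n,X,s=None):
    R,o=cam(n,s); c=ctrl.camera_info(n); x=R.T@(np.asarray(X)-o)
    return cv2.projectPoints(x.reshape(1,1,3),np.zeros(3),np.zeros(3),np.array(c['mtx']),np.array([c['k1'],0,0,0,0.]))[0][0,0]
E
python3 - <<'E'
from h import *
s=ctrl.sense(); print(s)
for n in ['scene','side','wrist']:
    im,d=save(n,n+'0.png')
    for t in ['photometer','tab','pointer_tip','selector_axis','three_dots','cover_rib','key_top']:
        for r in ctrl.place_of(n,t)[:2]:
            px=r['position']; print(n,t,np.round(px,1),round(r['confidence'],2),end=' ')
            z={'photometer':0,'tab':.075,'cover_rib':.085,'key_top':.067}.get(t,.065)
            u,v=int(px[0]),int(px[1])
            print(np.round(at_z(n,px,z,s),4), np.round(at_d(n,px,d[min(v,479),min(u,639)],s),4))
E
```

```text
pics
{'t': 0.0, 'qpos': array([ 1.00420605e+00,  4.87317654e-02,  9.75250017e-02,  1.62199047e+00,
       -2.36155704e-06,  1.44298482e+00]), 'dq': array([ 0.00094407, -0.00054605, -0.00088203, -0.00139552, -0.00111298,
       -0.00021426]), 'effort': array([ 7.22753830e-04, -3.38784671e+01,  3.20013392e+01,  2.05416471e-02,
       -1.39247040e-04,  8.89589330e-06]), 'tool_pos': array([0.2227128 , 0.47472035, 0.23009052]), 'tcp_rot': array([[-9.05270963e-01,  4.24832707e-01, -1.28671165e-03],
       [ 4.24834547e-01,  9.05268744e-01, -2.02699548e-03],
       [ 3.03685860e-04, -2.38161971e-03, -9.99997118e-01]]), 'force': array([ 0.6553103 , -0.38738415,  0.21987653]), 'ft_torque': array([ 0.02908718, -0.00866165,  0.00097534]), 'width': 0.9985895483756563}
scene photometer [337.8 252. ] 0.83 [0.5188 0.1293 0.    ] [0.4823 0.2236 0.0565]
scene tab [349.7 224. ] 0.88 [0.4896 0.1381 0.075 ] [0.4915 0.1329 0.0723]
scene pointer_tip [350.9 224.9] 0.77 [0.4927 0.122  0.065 ] [0.4992 0.1038 0.0555]
scene pointer_tip [263.4 290. ] 0.54 [0.5451 0.4021 0.065 ] [0.5852 0.3347 0.0142]
scene sele
[... 331 characters left out ...]
 [322.1 320.8] 0.75 [0.5253 0.1126 0.    ] [0.5074 0.0181 0.0585]
side tab [297.9 270.4] 0.85 [0.494 0.139 0.075] [0.4933 0.1343 0.0773]
side pointer_tip [298.5 276.9] 0.61 [0.4944 0.1373 0.065 ] [0.4937 0.1321 0.0676]
side selector_axis [310.6 262.8] 0.64 [0.5205 0.1826 0.065 ] [0.5176 0.165  0.0734]
side three_dots [316.6 249.9] 0.71 [0.5388 0.2306 0.065 ] [ 0.5656  0.3802 -0.0017]
side cover_rib [319.7 293.8] 0.92 [0.509 0.043 0.085] [0.5088 0.0419 0.0856]
side key_top [283.2 308.2] 0.89 [0.4602 0.0456 0.067 ] [0.4599 0.0423 0.0689]
side key_top [321.2 318.6] 0.72 [0.5047 0.01   0.067 ] [0.5064 0.0189 0.0615]
wrist cover_rib [328.5 417.6] 0.68 [0.3868 0.405  0.085 ] [0.2136 0.4812 0.3069]
```

View pics/scene0.png

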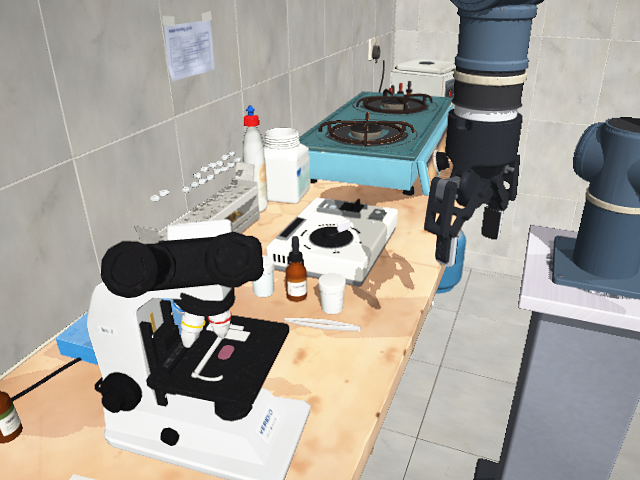

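View pics/side0.png

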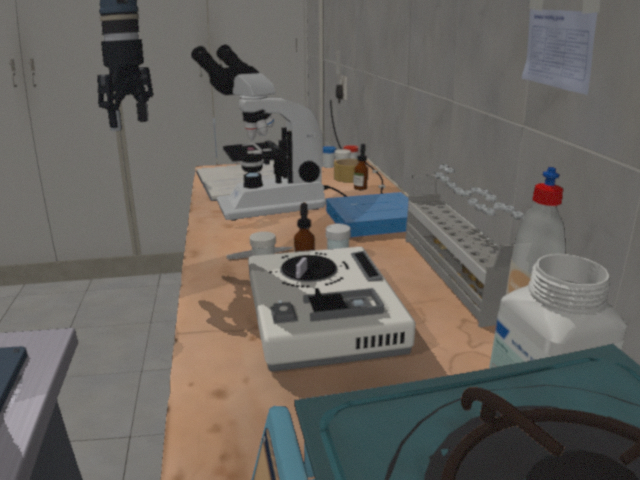

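View pics/wrist0.png

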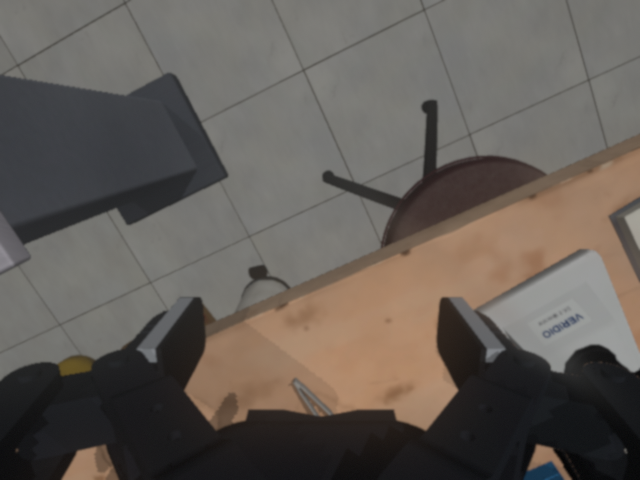

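Run:
```python
from h import *
c=ctrl.camera_info('wrist');print(np.round(c['T_tool_cam'],3),c['mtx'],c['k1'])
s=ctrl.sense();R=np.array(s['tcp_rot']);p=np.array(s['tool_pos'])
print(s['t'])
print(R.T@(np.array([0.44,0.12,0.33])-p))
```

```text
[[-0.    -0.964 -0.268  0.068]
 [ 1.    -0.    -0.001  0.   ]
 [ 0.001 -0.268  0.964 -0.143]
 [ 0.     0.     0.     1.   ]] [[391.42852573   0.         320.65661198]
 [  0.         391.42852573 236.58509729]
 [  0.           0.           1.        ]] -0.028054097714139914
1.2
[-0.34731596 -0.22942542 -0.09866013]
```

Call:
carry_out(rows="-8 -5 -3 -0.15;-14 -9 -6 -0.3;-20 -13 -8 -0.44;-26 -17 -9 -0.44;-32 -21 -10 -0.44;-35 -23 -10 -0.44;-35 -23 -10 -0.44;-35 -23 -10 -0.44", hand=0, newtons=20)

```text
t: 2.0
tool_pos: [0.4199, 0.1545, 0.3243]
tcp_rot: [[-1.0, -0.001, 0.001], [-0.001, 1.0, 0.0], [-0.001, 0.0, -1.0]]
force: [1.2, 1.1, -0.1]
width: 0.001
```

Call:
carry_out(rows="0 0 0 0;0 0 0 0")

```text
t: 2.2
tool_pos: [0.4204, 0.1535, 0.3245]
tcp_rot: [[-1.0, 0.002, 0.001], [0.002, 1.0, 0.001], [-0.001, 0.001, -1.0]]
force: [0.1, 0.9, -0.2]
width: -0.0
```

Run:
```python
from h import *
s=ctrl.sense(); 
n='wrist'
im,d=save(n,'wrist1.png')
for t in ['photometer','tab','pointer_tip','selector_axis','three_dots','cover_rib','key_top']:
        for r in ctrl.place_of(n,t)[:2]:
            px=r['position']; print(n,t,np.round(px,1),round(r['confidence'],2),end=' ')
            z={'photometer':0,'tab':.075,'cover_rib':.085,'key_top':.067}.get(t,.065)
            u,v=int(px[0]),int(px[1])
            print(np.round(at_z(n,px,z,s),4), np.round(at_d(n,px,d[min(v,479),min(u,639)],s),4))
```

```text
wrist photometer [296.9 270.7] 0.66 [0.5279 0.1233 0.    ] [0.5058 0.1271 0.0588]
wrist photometer [299.4 260.1] 0.4 [0.5136 0.1267 0.    ] [0.4934 0.1301 0.0589]
wrist tab [310.1 268. ] 0.79 [0.4967 0.1423 0.075 ] [0.4936 0.1425 0.0835]
wrist pointer_tip [297.5 261.4] 0.91 [0.4927 0.1284 0.065 ] [0.4947 0.128  0.0595]
wrist three_dots [383.4 300.6] 0.98 [0.5395 0.2238 0.065 ] [0.5422 0.2248 0.0592]
wrist cover_rib [216.2 283.2] 0.64 [0.5099 0.0436 0.085 ] [0.5098 0.0436 0.0852]
wrist key_top [217.  231.2] 0.71 [0.458  0.0437 0.067 ] [0.4575 0.0442 0.069 ]
wrist key_top [297.4 271.6] 0.17 [0.5038 0.1282 0.067 ] [0.507  0.1276 0.0585]
```

View pics/wrist1.png

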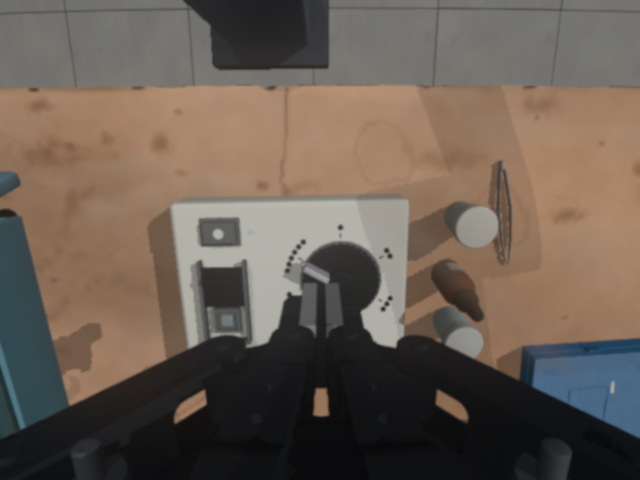

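Run:
```python
from h import *
s=ctrl.sense(); n='wrist'
d=np.load('pics/wrist1.png.npy')
v,u=np.mgrid[190:345:1,150:430:1]
P=np.array([at_d(n,(a,b),d[b,a],s) for a,b in zip(u.ravel(),v.ravel())])
m=abs(P[:,2]-.0585)<.003
Q=P[m]; print(len(Q),Q[:,2].mean())
print(Q[:,:2].min(0),Q[:,:2].max(0))
# front edge
ys=np.arange(.01,.23,.01); fx=[np.percentile(Q[abs(Q[:,1]-y)<.004,0],1) for y in ys]
print(np.round(fx,4)); print(np.polyfit(ys,fx,1))
xs=np.arange(.44,.56,.01); 
print([ (round(np.percentile(Q[abs(Q[:,0]-x)<.004,1],1),4),round(np.percentile(Q[abs(Q[:,0]-x)<.004,1],99),4)) for x in xs])
for nm,p in dict(d1=(340,227),d2=(388,252),d3=(387,304),d6=(296,259),axisL=(302,274),axR=(379,274),top=(340,242)).items(): print(nm,np.round(at_z(n,p,.058,s),4))
im=cv2.imread('pics/wrist1.png')[185:350,160:430]; cv2.imwrite('pics/crop1.png',cv2.resize(im,None,fx=2.9,fy=2.9,interpolation=cv2.INTER_CUBIC))
```

```text
Traceback (most recent call last):
  File "h.py", line 18, in at_d
    R,o=cam(n,s); return o+R@ray(n,px)*dep
        ~~~^^^^^
  File "h.py", line 10, in cam
    c=ctrl.camera_info(n)
ValueError: time passes only in moves, steps and waits
```

```bash
python3 - <<'E'
t=open('h.py').read()
t=t.replace("def save","import functools\n@functools.lru_cache(None)\ndef ci(n): return ctrl.camera_info(n)\ndef save",1)
t=t.replace("c=ctrl.camera_info(n)","c=ci(n)")
open('h.py','w').write(t)
E
python3 - <<'E'
from h import *
s=ctrl.sense(); n='wrist'
d=np.load('pics/wrist1.png.npy')
v,u=np.mgrid[190:345:1,150:430:1]
P=np.array([at_d(n,(a,b),d[b,a],s) for a,b in zip(u.ravel(),v.ravel())])
m=abs(P[:,2]-.0585)<.003
Q=P[m]; print(len(Q),Q[:,2].mean())
print(Q[:,:2].min(0),Q[:,:2].max(0))
ys=np.arange(.01,.23,.01); fx=[np.percentile(Q[abs(Q[:,1]-y)<.004,0],1) for y in ys]
print(np.round(fx,4)); print(np.polyfit(ys,fx,1))
xs=np.arange(.44,.56,.01); 
print([ (round(np.percentile(Q[abs(Q[:,0]-x)<.004,1],1),4),round(np.percentile(Q[abs(Q[:,0]-x)<.004,1],99),4)) for x in xs])
for nm,p in dict(d1=(340,227),d2=(388,252),d3=(387,304),d6=(296,259)).items(): print(nm,np.round(at_z(n,p,.058,s),4))
for nm,p in dict(axisL=(302,274),axR=(379,274),top=(340,242)).items(): print(nm,np.round(at_z(n,p,.065,s),4))
im=cv2.imread('pics/wrist1.png')[185:350,160:430]; cv2.imwrite('pics/crop1.png',cv2.resize(im,None,fx=2.9,fy=2.9,interpolation=cv2.INTER_CUBIC))
E
```

```text
20272 0.058648269842592325
[ 0.42514113 -0.0066864 ] [0.59883382 0.25299934]
[0.4314 0.431  0.4303 0.4299 0.4301 0.43   0.4294 0.4299 0.4301 0.429
 0.4287 0.4281 0.428  0.4278 0.4278 0.4277 0.4268 0.4266 0.4265 0.4266
 0.4265 0.4266]
[-0.02410296  0.4313581 ]
[(np.float64(-0.003), np.float64(0.2461)), (np.float64(-0.0037), np.float64(0.247)), (np.float64(-0.0035), np.float64(0.2473)), (np.float64(-0.0033), np.float64(0.247)), (np.float64(-0.0025), np.float64(0.2476)), (np.float64(-0.0031), np.float64(0.248)), (np.float64(-0.0034), np.float64(0.2487)), (np.float64(-0.0032), np.float64(0.2494)), (np.float64(-0.0032), np.float64(0.2498)), (np.float64(-0.0025), np.float64(0.2495)), (np.float64(-0.003), np.float64(0.251)), (np.float64(-0.0026), np.float64(0.2501)), (np.float64(-0.0022), np.float64(0.2507))]
d1 [0.4548 0.1766 0.058 ]
d2 [0.4829 0.2298 0.058 ]
d3 [0.5453 0.2318 0.058 ]
d6 [0.4914 0.1286 0.058 ]
axisL [0.5063 0.1354 0.065 ]
axR [0.506  0.2199 0.065 ]
top [0.4696 0.1765 0.065 ]
```

View pics/crop1.png

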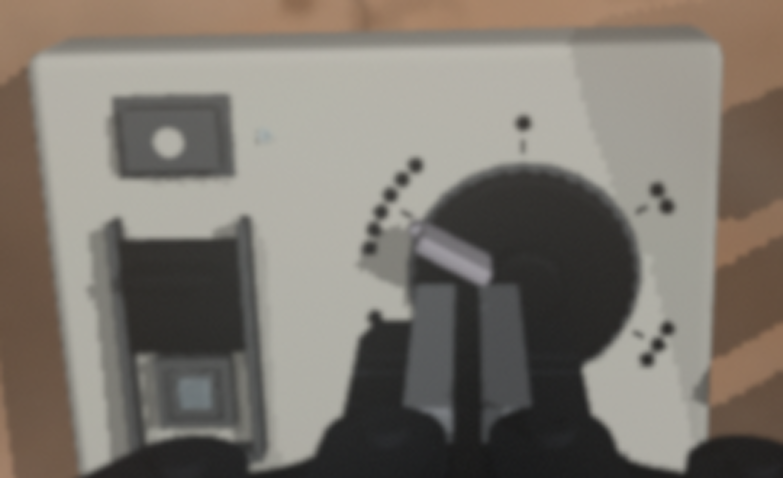

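Run:
```python
from h import *
s=ctrl.sense(); print(s['t'],s['qpos'],s['force'],s['tool_pos'])
d=np.load('pics/wrist1.png.npy')
for p in [(455,270),(470,305),(480,222),(460,330)]: print(p,at_d('wrist',p,d[p[1],p[0]],s))
a=np.array([.515,.179]); yaw=.025
for th in [-60,-75,-90,-105,-120,-150,-180,-210,-225]:
    t=np.radians(th); u=np.array([-np.cos(t),np.sin(t)]); m=np.array([-np.sin(t),-np.cos(t)])
    Ry=np.array([[np.cos(yaw),-np.sin(yaw)],[np.sin(yaw),np.cos(yaw)]])
    c=a+Ry@(.036*u-.0145*m); print(th,np.round(c,4),'push',np.round(Ry@m,3))
```

```text
2.6 [ 2.04718724e-01 -1.08159352e-01  1.34739922e-01  1.81259247e+00
  2.31987259e-04  2.01138180e-01] [-0.59490594 -0.29620337 -1.17252987] [0.41938    0.15547627 0.32426472]
(455, 270) [0.50955743 0.31153605 0.04248391]
(470, 305) [0.5226028  0.30632481 0.10817664]
(480, 222) [0.44832884 0.32719216 0.0593046 ]
(460, 330) [0.57336741 0.31543801 0.06717858]
-60 [0.4851 0.1543] push [ 0.878 -0.478]
-75 [0.4925 0.1474] push [ 0.972 -0.235]
-90 [0.5014 0.1426] push [1.    0.025]
-105 [0.5113 0.1404] push [0.959 0.283]
-120 [0.5214 0.1407] push [0.853 0.521]
-150 [0.5397 0.1491] push [0.478 0.878]
-180 [0.5514 0.1654] push [-0.025  1.   ]
-210 [0.5533 0.1854] push [-0.521  0.853]
-225 [0.5503 0.1951] push [-0.725  0.689]
```

Call:
carry_out(rows="-1 0 4.5 0.14;-3 0.1 9 0.28;-5 0.2 13.5 0.42;-5.9 0.25 17.5 0.5;-5.9 0.25 20 0.5;-5.9 0.25 20.4 0.5;-5.9 0.25 20.4 0.5")

```text
t: 3.3
tool_pos: [0.4776, 0.1586, 0.1198]
tcp_rot: [[-0.88, 0.475, -0.001], [0.475, 0.88, 0.0], [0.001, -0.0, -1.0]]
force: [-0.2, -0.9, 0.4]
width: 0.0
```

```bash
cat >> h.py <<'E'
def plan(tgts):
    "tgts: list of (x,y,z,yawdeg) ; yaw 0 = tool x along -X"
    s=ctrl.sense(); R=np.array(s['tcp_rot']);p=np.array(s['tool_pos'])
    cur=np.degrees(np.arctan2(-R[1,0],-R[0,0]))
    print('t',round(s['t'],2),'pos',np.round(p,4),'yaw',round(cur,1),'F',np.round(s['force'],2),'q6',round(s['qpos'][5],2))
    out=[]
    for x,y,z,a in tgts:
        d=R.T@(np.array([x,y,z])-p)*100; w=(a-cur+180)%360-180
        out.append('%.2f %.2f %.2f %.2f'%(*d,-np.radians(w)))
    print(';'.join(out))
A=np.array([.515,.179]); YAW=.025
def fin(th,r=.036,off=.0145,z=.076,dyaw=0):
    t=np.radians(th); u=np.array([-np.cos(t),np.sin(t)]); m=np.array([-np.sin(t),-np.cos(t)])
    Ry=np.array([[np.cos(YAW),-np.sin(YAW)],[np.sin(YAW),np.cos(YAW)]])
    c=A+Ry@(r*u-off*m); return (c[0],c[1],z,np.degrees(YAW)+(-90-th)+dyaw)
def look(n,f,targets=(),crop=None,k=3):
    s=ctrl.sense(); im,d=save(n,f)
    for t in targets:
        for r in ctrl.place_of(n,t)[:1]:
            z={'tab':.075,'cover_rib':.085,'key_top':.067}.get(t,.065)
            print(n,t,np.round(r['position'],1),round(r['confidence'],2),np.round(at_z(n,r['position'],z,s),4))
    if crop:
        x0,y0,x1,y1=crop; cv2.imwrite('pics/'+f,cv2.resize(im[y0:y1,x0:x1,::-1],None,fx=k,fy=k,interpolation=cv2.INTER_CUBIC))
E
python3 - <<'E'
from h import *
look('wrist','wrist2.png')
look('side','side2.png',['tab'],(230,220,430,380),4)
plan([fin(-60,off=.021,z=.1),fin(-60,off=.021,z=.076)])
E
```

```text
side tab [300.7 270.7] 0.79 [0.4979 0.1371 0.075 ]
t 3.45 pos [0.4801 0.1588 0.123 ] yaw -28.4 F [ 0.66 -0.1  -0.63] q6 0.68
0.01 -0.17 2.29 0.00;0.02 -0.17 4.69 0.00
```

View pics/wrist2.png

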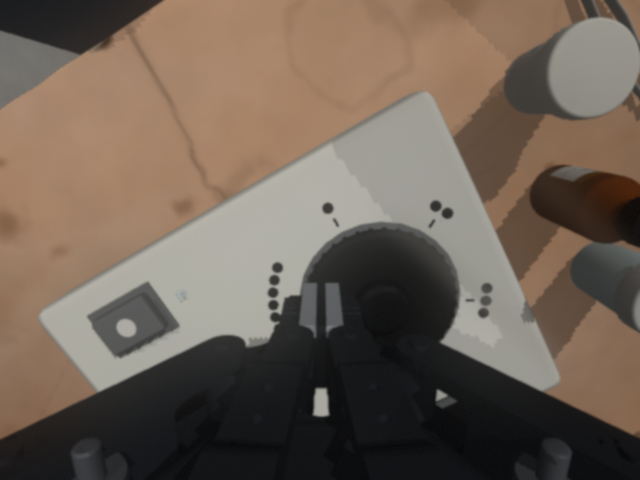

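View pics/side2.png

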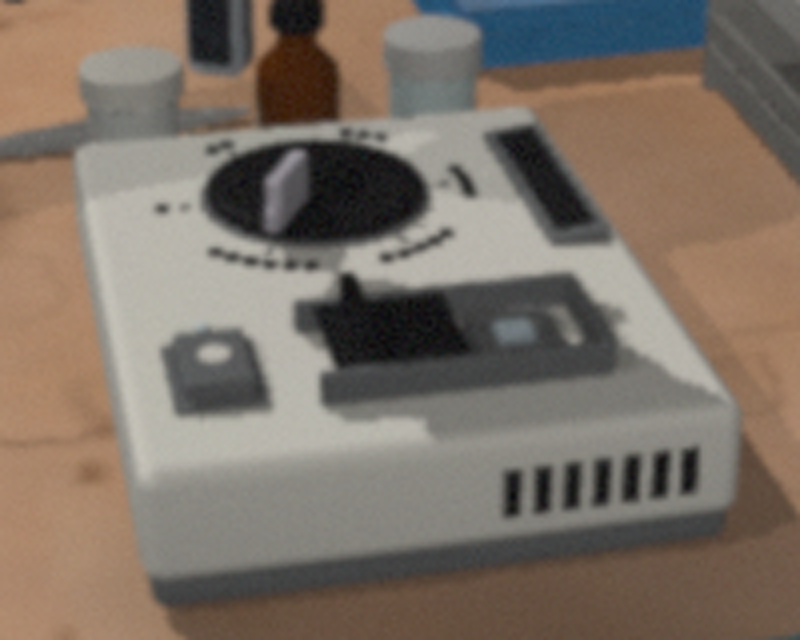

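Call:
carry_out(rows="0 -0.1 2 0;0 -0.1 3.5 0;0 -0.1 4.4 0;0 -0.1 4.5 0;0 -0.1 4.5 0")

```text
t: 3.95
tool_pos: [0.4804, 0.1581, 0.0789]
tcp_rot: [[-0.88, 0.476, 0.007], [0.476, 0.88, 0.002], [-0.005, 0.005, -1.0]]
force: [0.4, 0.5, -0.0]
width: 0.003
```

Run:
```python
from h import *
look('side','side3.png',['tab'],(230,220,430,380),4)
plan([fin(-60,off=.021,z=.077)]+[fin(t,z=.077) for t in (-65,-70,-75,-80,-85,-90,-95)])
```

```text
side tab [297.3 271.7] 0.65 [0.4925 0.1348 0.075 ]
t 4.05 pos [0.4807 0.1582 0.0792] yaw -28.4 F [ 0.36 -0.12  0.7 ] q6 0.68
0.08 -0.13 0.22 0.00;-0.88 -0.24 0.22 -0.08;-1.21 -0.33 0.22 -0.17;-1.55 -0.39 0.23 -0.26;-1.88 -0.41 0.23 -0.35;-2.22 -0.41 0.23 -0.43;-2.56 -0.38 0.23 -0.52;-2.89 -0.32 0.23 -0.61
```

View pics/side3.png

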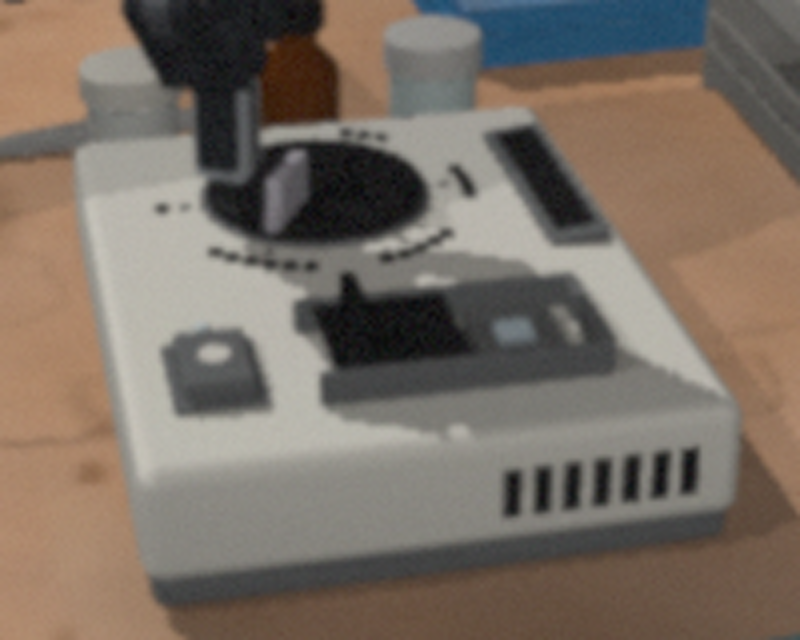

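Call:
carry_out(rows="-0.4 -0.2 0.2 0;-0.9 -0.25 0.2 -0.08;-1.2 -0.33 0.2 -0.17;-1.55 -0.4 0.2 -0.26;-1.9 -0.4 0.2 -0.35;-2.2 -0.4 0.2 -0.43;-2.55 -0.4 0.2 -0.52;-2.9 -0.3 0.2 -0.61")

```text
t: 4.85
tool_pos: [0.505, 0.1411, 0.0776]
tcp_rot: [[-0.993, -0.117, 0.007], [-0.117, 0.993, 0.001], [-0.007, 0.0, -1.0]]
force: [-0.5, 0.0, -0.4]
width: -0.001
```

Run:
```python
from h import *
look('side','side4.png',['tab','selector_axis','key_top'],(230,220,430,380),4)
plan([fin(t,z=.077) for t in (-95,-100,-106,-112,-118,-124,-130,-136)])
```

```text
side tab [316.1 272. ] 0.56 [0.5196 0.1284 0.075 ]
side selector_axis [312.6 262.3] 0.67 [0.5239 0.1839 0.065 ]
side key_top [282.7 305. ] 0.66 [0.4606 0.0542 0.067 ]
t 5.05 pos [0.5052 0.1416 0.0777] yaw 6.4 F [ 0.04  0.16 -0.06] q6 0.03
0.06 0.01 0.07 -0.00;-0.26 -0.11 0.07 -0.09;-0.66 -0.20 0.08 -0.19;-1.06 -0.26 0.08 -0.30;-1.47 -0.27 0.08 -0.40;-1.87 -0.25 0.09 -0.51;-2.27 -0.17 0.09 -0.61;-2.66 -0.06 0.09 -0.72
```

View pics/side4.png

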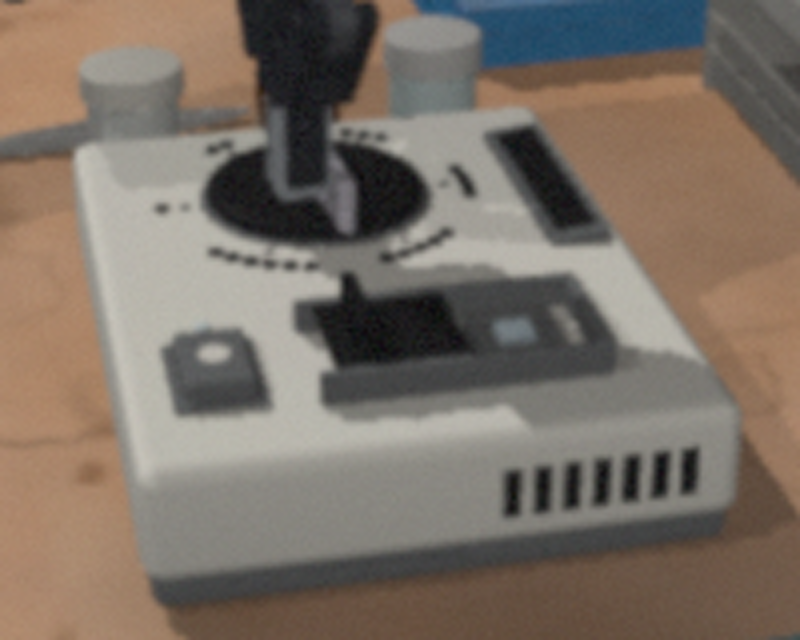

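Call:
carry_out(rows="0 0 0.1 0;-0.25 -0.1 0.1 -0.09;-0.5 -0.15 0.1 -0.14;-0.65 -0.2 0.1 -0.19")

```text
t: 5.45
tool_pos: [0.512, 0.1404, 0.0768]
tcp_rot: [[-0.954, -0.299, 0.008], [-0.299, 0.954, 0.002], [-0.009, -0.001, -1.0]]
force: [0.0, 1.1, 0.9]
width: -0.0
```

Run:
```python
from h import *
look('side','side5.png',['tab'],(230,220,430,380),4)
plan([fin(t,z=.077) for t in (-112,-120,-127,-134,-141,-148,-155)])
```

```text
side tab [323.7 264.9] 0.57 [0.5352 0.1503 0.075 ]
t 5.55 pos [0.512  0.1404 0.0768] yaw 17.3 F [-0.38  0.12 -0.31] q6 -0.16
-0.38 -0.14 -0.02 -0.11;-0.91 -0.25 -0.01 -0.25;-1.38 -0.28 -0.01 -0.37;-1.85 -0.26 -0.00 -0.49;-2.32 -0.18 0.00 -0.61;-2.77 -0.04 0.00 -0.74;-3.21 0.15 0.01 -0.86
```

View pics/side5.png

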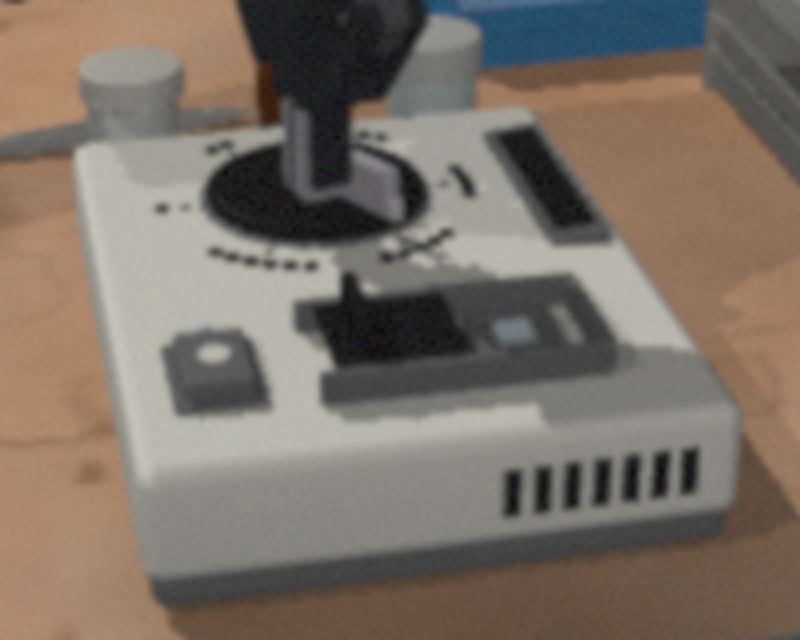

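Call:
carry_out(rows="-0.4 -0.15 0 -0.11;-0.9 -0.25 0 -0.25;-1.4 -0.3 0 -0.37;-1.85 -0.25 0 -0.49;-2.3 -0.2 0 -0.61;-2.75 -0.05 0 -0.74;-3.2 0.15 0 -0.86;-3.2 0.15 0 -0.86")

```text
t: 6.35
tool_pos: [0.5423, 0.1516, 0.0771]
tcp_rot: [[-0.399, -0.917, 0.009], [-0.917, 0.399, 0.002], [-0.005, -0.007, -1.0]]
force: [0.3, -0.1, -0.3]
width: -0.0
```

Run:
```python
from h import *
look('side','side6.png',['tab'],(230,220,430,380),4)
plan([fin(t,z=.077) for t in (-155,-160,-164,-168,-173,-180,-187,-194)])
```

```text
side tab [329.7 258.6] 0.66 [0.5488 0.171  0.075 ]
t 6.45 pos [0.5419 0.1513 0.077 ] yaw 66.3 F [ 0.29  0.12 -0.08] q6 -1.01
-0.01 -0.03 0.00 -0.00;-0.33 -0.14 0.00 -0.09;-0.59 -0.21 0.01 -0.16;-0.86 -0.26 0.01 -0.23;-1.20 -0.30 0.01 -0.32;-1.67 -0.30 0.01 -0.44;-2.14 -0.24 0.01 -0.56;-2.60 -0.13 0.02 -0.68
```

View pics/side6.png

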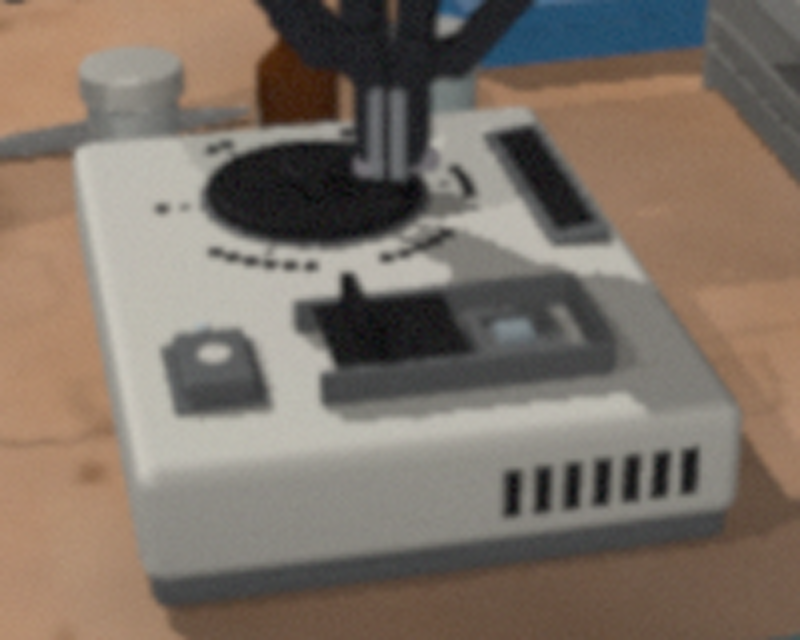

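Call:
carry_out(rows="0 0 0 0;-0.35 -0.15 0 -0.09;-0.6 -0.2 0 -0.16;-0.85 -0.25 0 -0.23;-0.85 -0.25 0 -0.23")

```text
t: 6.95
tool_pos: [0.5476, 0.1582, 0.0772]
tcp_rot: [[-0.183, -0.983, 0.008], [-0.983, 0.183, 0.002], [-0.003, -0.008, -1.0]]
force: [0.5, -0.7, -0.5]
width: -0.0
```

Run:
```python
from h import *
look('side','side7.png',['tab'],(230,220,430,380),4)
look('scene','scene7.png',['tab','pointer_tip'],(240,170,420,330),4)
plan([fin(t,z=.077) for t in (-170,-177,-184,-190,-196,-202,-208,-214)])
```

```text
side tab [332.  259.5] 0.98 [0.5516 0.167  0.075 ]
scene tab [315.5 225.8] 0.7 [0.5508 0.1701 0.075 ]
scene pointer_tip [305.6 230.1] 0.94 [0.5699 0.1767 0.065 ]
t 7.2 pos [0.5475 0.158  0.0771] yaw 79.4 F [ 0.02 -0.75  0.42] q6 -1.22
-0.15 -0.07 0.01 -0.03;-0.60 -0.20 0.01 -0.16;-1.07 -0.28 0.01 -0.28;-1.48 -0.30 0.02 -0.38;-1.88 -0.28 0.02 -0.49;-2.28 -0.22 0.02 -0.59;-2.67 -0.11 0.02 -0.70;-3.05 0.04 0.02 -0.80
```

View pics/side7.png

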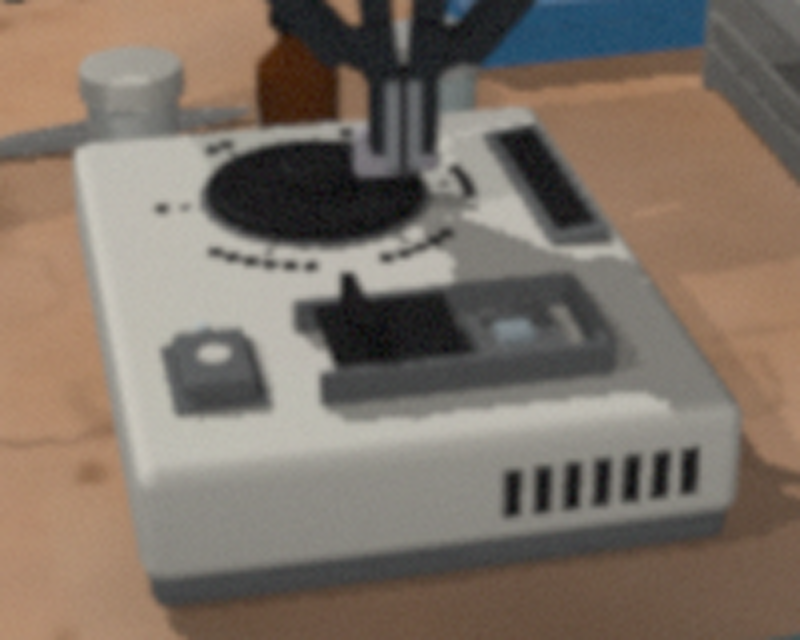

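View pics/scene7.png

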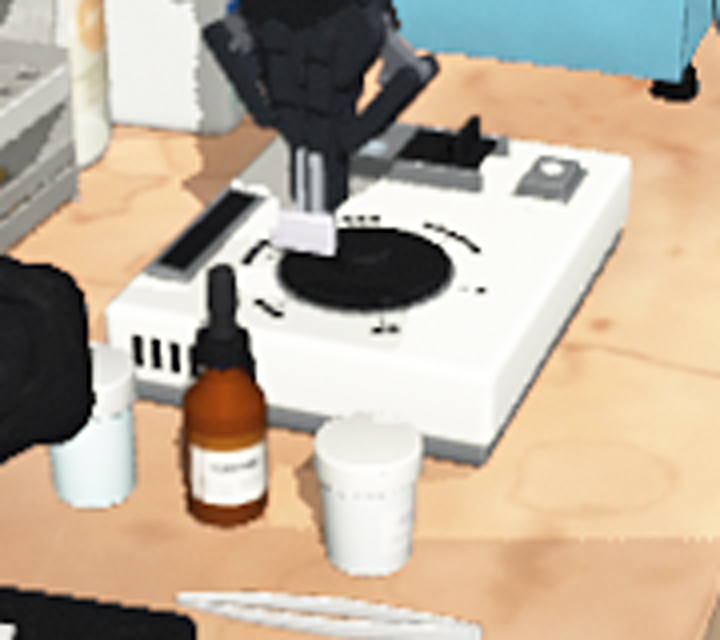

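Call:
carry_out(rows="-0.15 -0.05 0 -0.03;-0.6 -0.2 0 -0.16;-1.05 -0.3 0 -0.28;-1.5 -0.3 0 -0.38;-1.9 -0.3 0 -0.49;-2.3 -0.2 0 -0.59;-2.65 -0.1 0 -0.7;-2.65 -0.1 0 -0.7")

```text
t: 8.0
tool_pos: [0.5533, 0.1842, 0.0771]
tcp_rot: [[0.494, -0.87, 0.008], [-0.87, -0.494, 0.002], [0.002, -0.008, -1.0]]
force: [-0.6, 0.3, -0.0]
width: -0.002
```

Run:
```python
from h import *
look('scene','scene8.png',['tab','pointer_tip'],(240,170,420,330),4)
plan([fin(t,z=.077) for t in (-208,-212,-216,-220,-224,-228)])
```

```text
scene tab [314.2 234.7] 0.67 [0.5378 0.2068 0.075 ]
scene pointer_tip [306.6 239.5] 0.82 [0.5514 0.2131 0.065 ]
t 8.15 pos [0.5533 0.1838 0.0772] yaw 119.5 F [ 0.02 -0.08  0.07] q6 -1.88
-0.01 -0.03 0.02 0.00;-0.27 -0.12 0.02 -0.07;-0.53 -0.19 0.02 -0.14;-0.79 -0.25 0.02 -0.21;-1.06 -0.29 0.02 -0.28;-1.33 -0.31 0.02 -0.35
```

View pics/scene8.png

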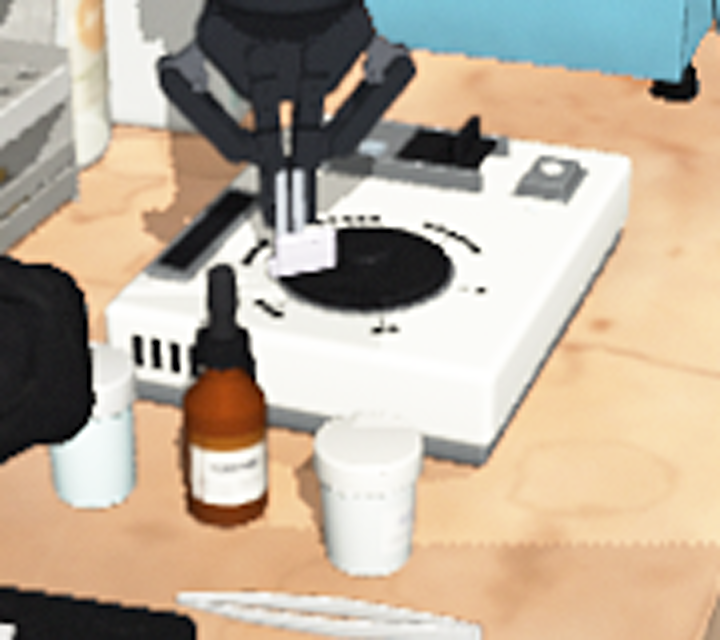

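Call:
carry_out(rows="-0.15 -0.05 0 -0.03;-0.3 -0.1 0 -0.07;-0.45 -0.15 0 -0.1;-0.6 -0.2 0 -0.14;-0.7 -0.25 0 -0.18")

```text
t: 8.65
tool_pos: [0.552, 0.1913, 0.0772]
tcp_rot: [[0.641, -0.767, 0.008], [-0.767, -0.641, 0.002], [0.004, -0.007, -1.0]]
force: [0.1, 0.3, 1.0]
width: -0.004
```

Run:
```python
from h import *
look('scene','scene9.png',['tab','pointer_tip'],(240,170,420,330),4)
plan([fin(t,z=.077) for t in (-220,-224,-228)])
```

```text
scene tab [315.3 235.8] 0.65 [0.5339 0.2103 0.075 ]
scene pointer_tip [311.4 240.2] 0.67 [0.5415 0.2124 0.065 ]
t 8.8 pos [0.5521 0.1912 0.0772] yaw 129.7 F [-0.01 -0.04 -0.55] q6 -2.05
-0.09 -0.01 0.02 -0.03;-0.35 -0.10 0.02 -0.10;-0.61 -0.16 0.02 -0.17
```

View pics/scene9.png

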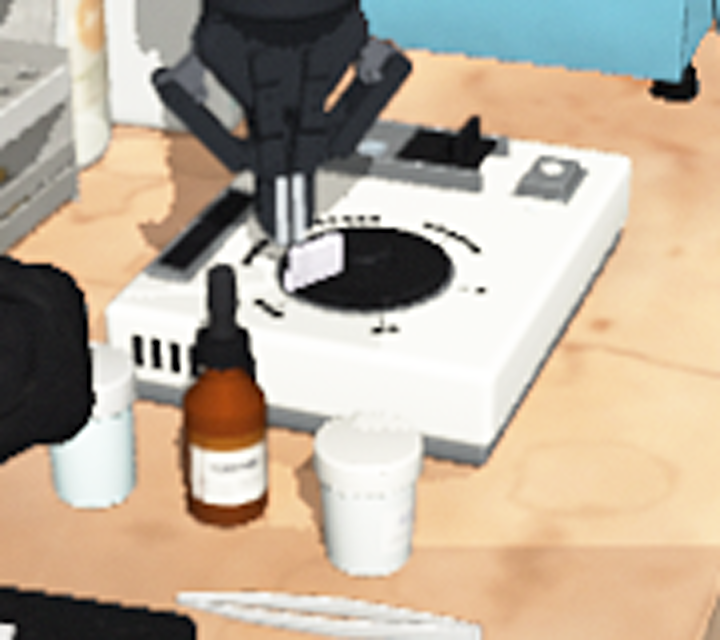

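Call:
carry_out(rows="-0.2 -0.05 0 -0.06;-0.35 -0.1 0 -0.1;-0.35 -0.1 0 -0.1")

```text
t: 9.1
tool_pos: [0.5505, 0.1946, 0.0772]
tcp_rot: [[0.713, -0.701, 0.008], [-0.702, -0.713, 0.002], [0.005, -0.007, -1.0]]
force: [0.3, -0.0, -0.4]
width: -0.003
```

Run:
```python
from h import *
look('scene','scene10.png',['tab','pointer_tip'],(240,170,420,330),4)
plan([fin(t,z=.077) for t in (-224,-228)]+[fin(-215,z=.077)])
```

```text
scene tab [317.9 236.1] 0.6 [0.5288 0.2097 0.075 ]
scene pointer_tip [311.  240.3] 0.7 [0.5421 0.2131 0.065 ]
t 9.25 pos [0.5507 0.1944 0.0772] yaw 135.4 F [-0.52 -0.21 -0.05] q6 -2.14
-0.01 0.00 0.02 -0.00;-0.26 -0.09 0.02 -0.07;0.54 0.27 0.02 0.16
```

View pics/scene10.png

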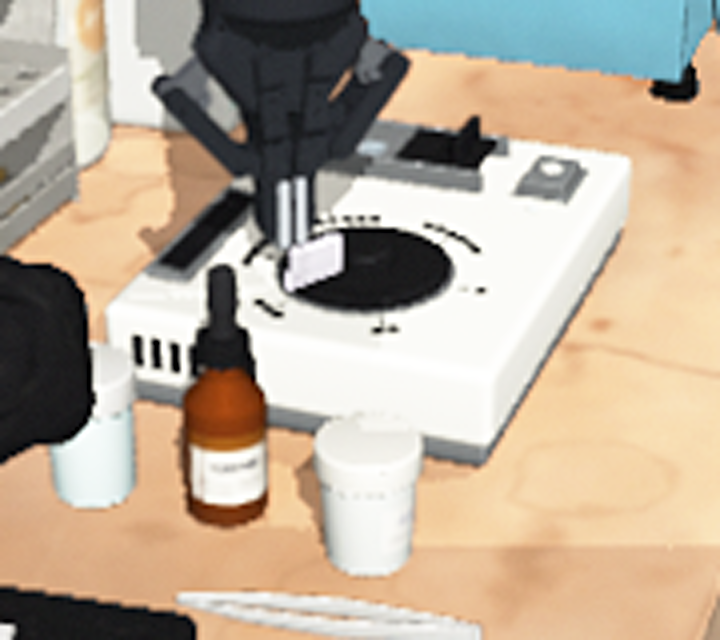

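Call:
carry_out(rows="1 0 0 0;2 0 0 0;2 0 -2 0.14;2 0 -6 0.28;2 0 -10 0.42;2 0 -14 0.56;2 0 -18 0.7;2 0 -20 0.84")

```text
t: 10.05
tool_pos: [0.5651, 0.1794, 0.2823]
tcp_rot: [[-0.054, -0.998, 0.015], [-0.999, 0.054, 0.003], [-0.004, -0.015, -1.0]]
force: [0.2, -0.1, -0.1]
width: -0.003
```

Run:
```python
from h import *
plan([(.42,.06,.30,0)])
```

```text
t 10.05 pos [0.5651 0.1794 0.2823] yaw 86.9 F [ 0.22 -0.09 -0.07] q6 -1.32
12.71 13.82 -2.03 1.52
```

Call:
carry_out(rows="1 1.5 -1 0.14;2.5 3 -2 0.28;4 5 -2 0.42;6 7 -2 0.56;8 9 -2 0.7;10 11 -2 0.84;12 13 -2 0.98;12.7 13.8 -2 1.12")

```text
t: 10.85
tool_pos: [0.4192, 0.0581, 0.3005]
tcp_rot: [[-0.925, -0.378, 0.016], [-0.379, 0.926, 0.002], [-0.016, -0.005, -1.0]]
force: [-0.5, 0.3, 0.0]
width: 0.002
```

Call:
carry_out(rows="0 0 0 0.14;0 0 0 0.28;0 0 0 0.39;0 0 0 0.39;0 0 0 0.39")

```text
t: 11.35
tool_pos: [0.4195, 0.0577, 0.3007]
tcp_rot: [[-1.0, 0.0, 0.017], [0.0, 1.0, 0.002], [-0.017, 0.002, -1.0]]
force: [0.1, -0.2, -0.2]
width: 0.001
```

Run:
```python
from h import *
look('wrist','wrist11.png',['tab','pointer_tip','three_dots','cover_rib','key_top'])
plan([(.484,.043,.10,1.4),(.484,.043,.076,1.4)])
```

```text
wrist tab [464.6 306. ] 0.87 [0.5335 0.2076 0.075 ]
wrist pointer_tip [471.7 310.6] 0.98 [0.544 0.22  0.065]
wrist three_dots [475.5 309.1] 0.9 [0.5422 0.2239 0.065 ]
wrist cover_rib [307.1 289.6] 0.88 [0.5101 0.0445 0.085 ]
wrist key_top [303.2 234.6] 0.84 [0.4584 0.0406 0.067 ]
t 11.65 pos [0.4192 0.0581 0.3004] yaw -0.1 F [ 1.15 -0.17 -0.53] q6 -0.02
-6.15 -1.54 20.14 -0.03;-6.12 -1.54 22.54 -0.03
```

View pics/wrist11.png

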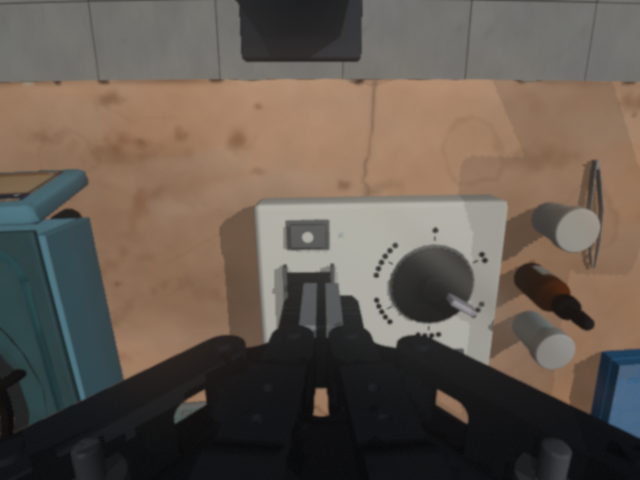

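Call:
carry_out(rows="-1.5 -0.5 5 -0.03;-3 -1 10 -0.03;-5 -1.5 15 -0.03;-6.1 -1.5 18.5 -0.03;-6.1 -1.5 20.5 -0.03;-6.1 -1.5 22 -0.03;-6.1 -1.5 22.4 -0.03;-6.1 -1.5 22.4 -0.03")

```text
t: 12.45
tool_pos: [0.4832, 0.0435, 0.0769]
tcp_rot: [[-0.999, -0.029, 0.015], [-0.029, 1.0, 0.002], [-0.015, 0.001, -1.0]]
force: [0.5, -0.1, -0.3]
width: -0.0
```

Run:
```python
from h import *
look('side','side12.png',['cover_rib','key_top'],(230,220,430,380),4)
plan([(.489+.005*i,.0435+.00012*i,.076,1.4) for i in range(8)]+[(.54,.045,.076,1.4)])
```

```text
side cover_rib [316.5 293. ] 0.82 [0.5053 0.046  0.085 ]
t 12.6 pos [0.4849 0.0434 0.079 ] yaw 1.7 F [ 0.22  0.18 -0.9 ] q6 -0.08
-0.40 -0.00 0.31 0.00;-0.90 -0.00 0.32 0.00;-1.40 -0.01 0.33 0.00;-1.90 -0.01 0.34 0.00;-2.40 -0.01 0.35 0.00;-2.90 -0.01 0.36 0.00;-3.40 -0.02 0.37 0.00;-3.90 -0.02 0.38 0.00;-5.50 0.00 0.41 0.00
```

View pics/side12.png

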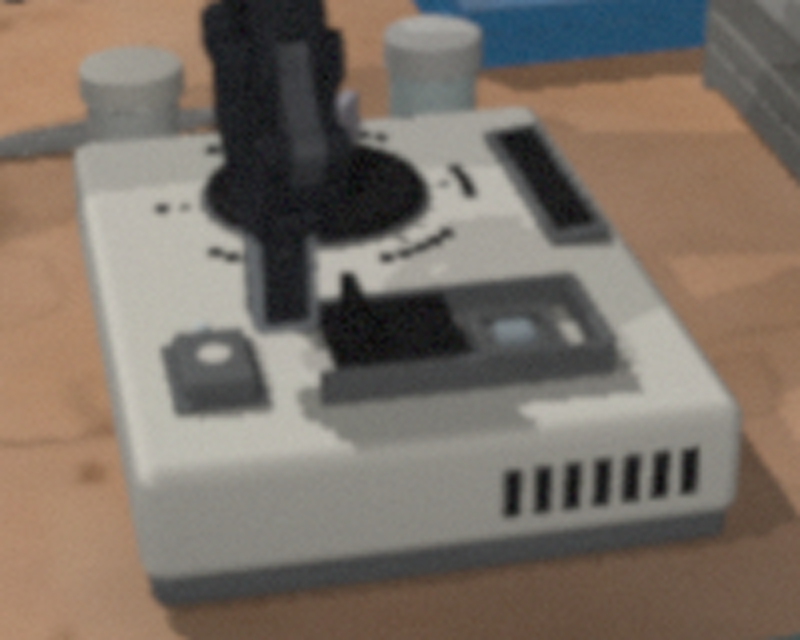

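Call:
carry_out(rows="-0.5 0 0.2 0;-1 0 0.2 0;-1.5 0 0.2 0;-2 0 0.2 0;-2.5 0 0.2 0;-3 0 0.25 0;-3.5 0 0.25 0;-4 0 0.25 0")

```text
t: 13.4
tool_pos: [0.5251, 0.0445, 0.077]
tcp_rot: [[-0.999, -0.029, 0.018], [-0.029, 1.0, 0.001], [-0.018, 0.001, -1.0]]
force: [-1.0, -1.5, 0.6]
width: -0.001
```

Run:
```python
from h import *
look('side','side13.png',['cover_rib','key_top'],(230,220,430,380),4)
plan([(.54,.045,.076,1.4)])
```

```text
side cover_rib [338.6 292.1] 0.62 [0.5345 0.0428 0.085 ]
side key_top [281.6 305.1] 0.66 [0.4591 0.0542 0.067 ]
t 13.55 pos [0.5256 0.0447 0.0772] yaw 1.7 F [-1.11 -0.18 -1.05] q6 -0.07
-1.44 -0.01 0.15 0.00
```

View pics/side13.png

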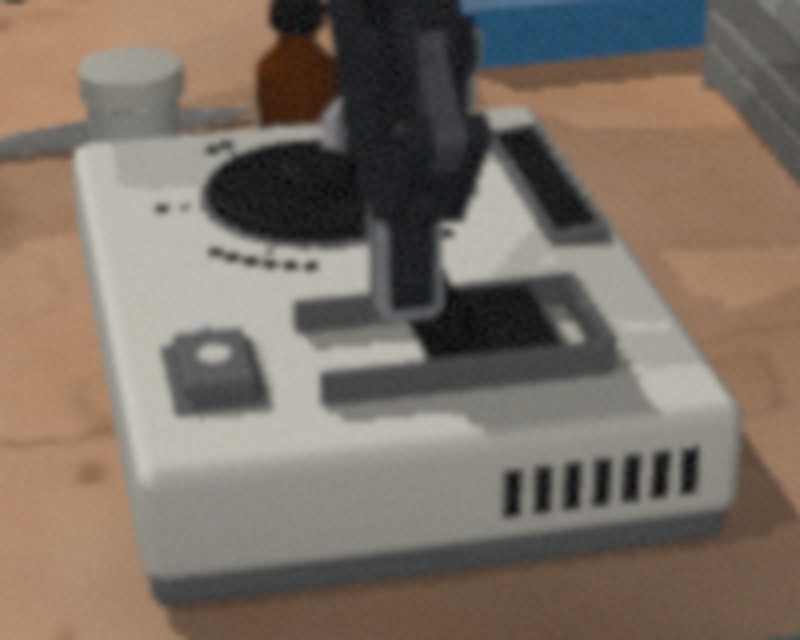

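Call:
carry_out(rows="-0.3 0 0.05 0;-0.6 0 0.05 0;-0.8 0 0.05 0;-1 0 0.05 0;-1.1 0 0.05 0;-1.1 0 0.05 0")

```text
t: 14.15
tool_pos: [0.5368, 0.045, 0.0768]
tcp_rot: [[-0.999, -0.029, 0.02], [-0.029, 1.0, 0.002], [-0.02, 0.001, -1.0]]
force: [-0.8, 0.3, -1.0]
width: 0.003
```

Call:
carry_out(rows="-0.1 0 0 0;-0.2 0 0 0;-0.2 0 0 0")

```text
t: 14.45
tool_pos: [0.5376, 0.045, 0.0768]
tcp_rot: [[-0.999, -0.029, 0.017], [-0.029, 1.0, 0.002], [-0.017, 0.001, -1.0]]
force: [-5.2, -1.1, 2.7]
width: 0.003
```

Run:
```python
from h import *
look('side','side14.png',['cover_rib','key_top'],(230,220,430,380),4)
plan([(.54,.045,.076,1.4)])
```

```text
side cover_rib [347.4 287.2] 0.66 [0.5492 0.0542 0.085 ]
side key_top [278.7 305. ] 0.8 [0.4553 0.0552 0.067 ]
t 14.6 pos [0.5376 0.045  0.0767] yaw 1.7 F [-4.88 -0.72  3.57] q6 -0.07
-0.24 -0.01 0.08 0.00
```

View pics/side14.png

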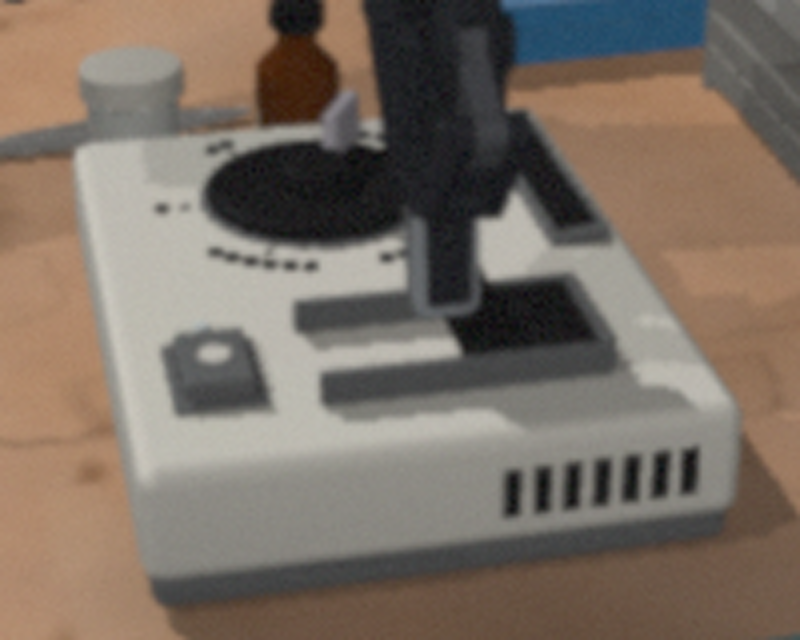

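Call:
carry_out(rows="0.5 0 0 0;1.2 0 0 0;1.5 0 -2 0;3 0 -4 0;5 -0.1 -5 0;7 -0.2 -5 0;8 -0.3 -5 0;8 -0.3 -5 0")

```text
t: 15.4
tool_pos: [0.4562, 0.0396, 0.1253]
tcp_rot: [[-0.999, -0.029, 0.018], [-0.029, 1.0, 0.002], [-0.018, 0.001, -1.0]]
force: [0.0, 0.3, 0.5]
width: 0.001
```

Run:
```python
from h import *
look('side','side15.png',['tab','cover_rib','key_top'],(230,220,430,380),4)
look('wrist','wrist15.png',['key_top'])
plan([(.458,.042,.075,1.4),(.458,.042,.062,1.4)])
```

```text
side tab [313.2 249.3] 0.94 [0.5298 0.2116 0.075 ]
side cover_rib [352.2 290. ] 0.98 [0.5536 0.0451 0.085 ]
side key_top [281.9 305.4] 0.81 [0.4594 0.0533 0.067 ]
wrist key_top [327.8 257. ] 0.94 [0.4581 0.0438 0.067 ]
t 15.7 pos [0.4574 0.0396 0.125 ] yaw 1.7 F [ 0.34 -0.35 -0.37] q6 -0.09
0.02 0.23 5.01 0.00;0.04 0.23 6.31 0.00
```

View pics/side15.png

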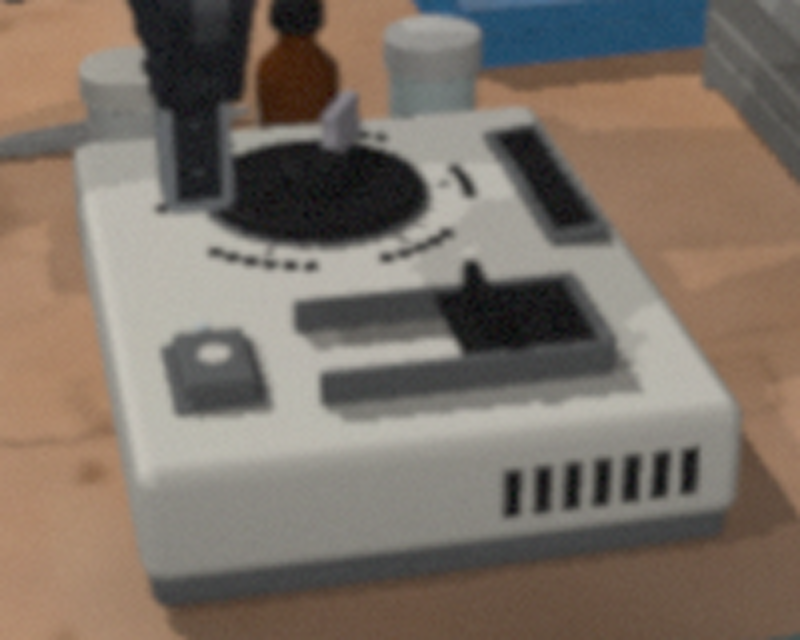

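View pics/wrist15.png

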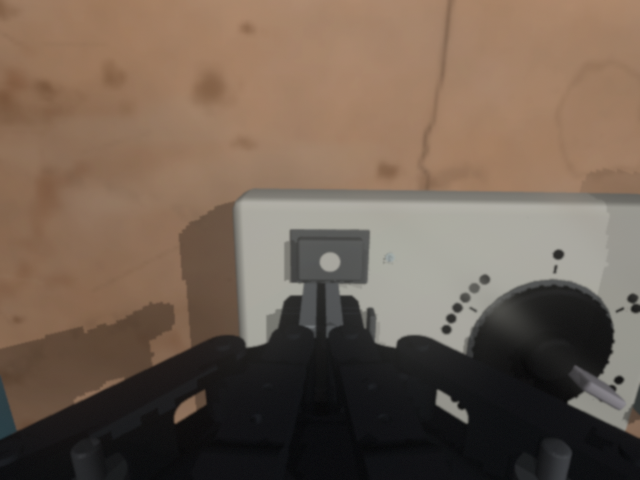

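Call:
carry_out(rows="0 0.4 2 0;0 0.4 4 0;0 0.4 5 0;0 0.4 5.5 0;0 0.4 5.5 0")

```text
t: 16.2
tool_pos: [0.4579, 0.0437, 0.0694]
tcp_rot: [[-0.999, -0.029, 0.016], [-0.029, 1.0, 0.002], [-0.016, 0.001, -1.0]]
force: [-0.3, -0.2, 0.6]
width: -0.002
```

Call:
carry_out(rows="0 0 0.1 0;0 0 0.2 0;0 0 0.3 0;0 0 0.4 0;0 0 0.4 0")

```text
t: 16.7
tool_pos: [0.4586, 0.0437, 0.066]
tcp_rot: [[-0.999, -0.029, 0.017], [-0.029, 1.0, 0.002], [-0.017, 0.001, -1.0]]
force: [0.9, -0.1, 1.0]
width: 0.002
```

Call:
carry_out(rows="0 0 0.1 0;0 0 0.2 0;0 0 0.2 0")

```text
t: 17.0
tool_pos: [0.4586, 0.0437, 0.0641]
tcp_rot: [[-0.999, -0.029, 0.017], [-0.029, 1.0, 0.002], [-0.018, 0.001, -1.0]]
force: [-0.6, 0.5, 1.2]
width: -0.001
```

Call:
carry_out(rows="0 0 0.1 0;0 0 0.2 0;0 0 0.2 0")

```text
t: 17.3
tool_pos: [0.4586, 0.0437, 0.0621]
tcp_rot: [[-0.999, -0.029, 0.017], [-0.029, 1.0, 0.002], [-0.017, 0.001, -1.0]]
force: [-1.1, -0.0, 3.8]
width: -0.003
```

Call:
carry_out(rows="0 0 0.1 0;0 0 0.1 0")

```text
t: 17.5
tool_pos: [0.4587, 0.0437, 0.062]
tcp_rot: [[-0.999, -0.029, 0.018], [-0.029, 1.0, 0.002], [-0.018, 0.001, -1.0]]
force: [-2.1, -0.7, 6.9]
width: 0.0
```

Run:
```python
from h import *
look('side','side16.png',[],(230,270,330,345),8)
plan([(.458,.042,.062,1.4)])
```

```text
t 17.55 pos [0.4587 0.0437 0.062 ] yaw 1.7 F [-2.57 -0.64  7.4 ] q6 -0.08
0.07 -0.16 -0.00 0.00
```

View pics/side16.png

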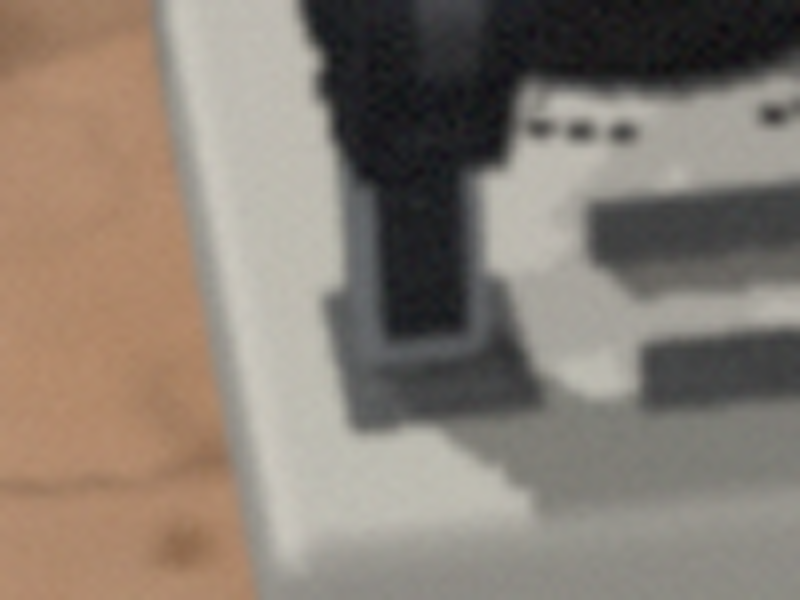

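Call:
carry_out(rows="0 0 0.05 0;0 0 0.05 0;0 0 0.05 0")

```text
t: 17.85
tool_pos: [0.4587, 0.0436, 0.062]
tcp_rot: [[-0.999, -0.029, 0.018], [-0.029, 1.0, 0.002], [-0.018, 0.001, -1.0]]
force: [-1.4, 0.4, 6.0]
width: -0.001
```

Run:
```python
from h import *
look('side','side17.png',['tab','cover_rib'],(230,220,430,380),4)
look('wrist','wrist17.png',['tab'])
plan([])
```

```text
side tab [315.9 252.6] 0.8 [0.5318 0.1978 0.075 ]
side cover_rib [348.  289.7] 0.64 [0.5483 0.047  0.085 ]
t 18.1 pos [0.4587 0.0437 0.062 ] yaw 1.7 F [-1.3  -0.25  6.21] q6 -0.08
```

View pics/side17.png

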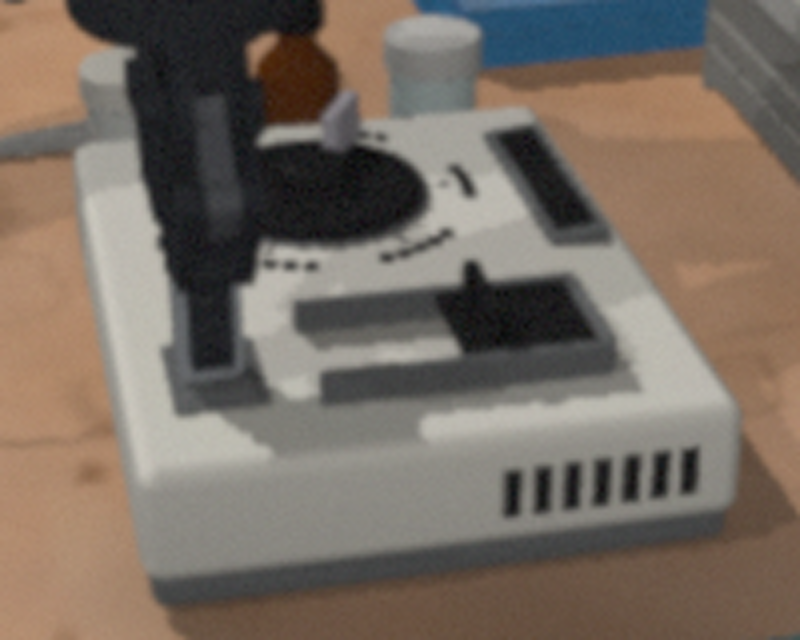

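The side view shows the tab at the three dots (340,120), the cover against the back of its frame (rib at 470,270), the key pressed under the finger (210,375), and the photometer in the same place as before.

```bash
python3 -c "
from bench import ctrl
print(ctrl.job_done())"
```

```text
the job is handed in; nothing more can be done
None
```

I handed the job in at about 18 s with both settings made and the zero key still held down; no verdict is reported.

- **Selector:** I pushed the tab counter-clockwise with the shut fingertips, from six dots through five and four to three. The wrist view put the pointer tip within about 5 mm of the three-dot point. The tab also stayed put while the finger followed a little further, so it had clicked in.
- **Cover:** I pushed the rib back until the force rose to about 5 N at the stop. The rib moved from x = 0.51 m to about 0.554 m, close to the 45 mm of full travel.
- **Zero key:** I pressed it last, down to a tip height of 0.062 m, which is 5 mm below its resting top. It was still held there with about 6 N at hand-in.
- **Surroundings:** In the side views the photometer stayed in the same place. The bottle and pots, as far as they showed, also looked unmoved. I did not measure the forceps' position again at the end.

In the last side picture the networks placed the tab and rib 5 to 14 mm away from the earlier readings. In the pictures themselves neither had moved, so I put that down to network error.

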